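Lock the plunger of a board test fixture

ROBOT

A 7-joint arm with a two-finger parallel gripper is mounted at the origin on a cart in front of the work surface, level with it; the furniture and walls round the work are solid. World frame = base frame: x ahead of the robot, y to its left, z up, the work surface at z = 0. Lengths are in mm, angles in rad, forces in N, time in s.
With the tool pointing down it reaches from about 425 to 825 mm from the base axis. Payload 3.6 kg.
Tool frame: the origin (TCP) lies at the very end of the fingers, on their centre line; the grasp point (between the pads) lies 19 mm behind it; z points along the fingers, y is the line along which they close (so a half turn about z gives the same grasp; the last joint's range is limited). The gripper opens to 93 mm and grips with 3 to 60 N. Pads are 15 mm wide; open, the fingers measure 128 mm over their backs; the gripper's body (75 mm by 188 mm) begins 65 mm behind the grasp point.
Start: joints at [1.139, 0.615, -0.013, 1.423, 0.008, 1.103, -0.04], TCP at [256.001, -597.432, 218.64] pointing down, gripper open.
Joint ranges: [-3.12, 3.12], [-0.3, 2.06], [-1.34, 1.32], [0.26, 2.42], [-1.36, 4.5], [0.01, 1.98], [-2.84, 2.84]. Speed limits (rad/s): [2.79, 2.79, 3.14, 3.14, 3.14, 3.14, 3.14].

INTERFACE

Orientations are given as a unit quaternion [w, x, y, z].
In Python, from rig import arm, vision gives the robot as it stands. The module is installed in compiled form; this text tells all that it offers.
- The arm moves only by the tool jog_arm, never from a script. Its argument "plan" is a list of rows, each a list of 2 entries, a list of its own where there are three numbers: the shift along the tool's x, y, z scaled (see below), then the turn about the tool's z scaled (see below). In form: [[[dx, dy, dz], spin], ...]. A call has exactly 8 rows; each row shifts and turns the commanded pose from where the row before left it, along the tool's axes as they then stand; what a row does not reach is not made up. The controller multiplies each number of a shift by 0.02 m and each number of a turn by 0.08 rad. A row lasts 1/8 s, in which the tool goes at most 62.5 mm and 10.7 degrees, less where a joint would pass 70% of its speed; a pose out of reach is approached as far as the arm can. A call with a number of a shift or a turn outside -1 to 1 is refused whole. A call with a gripper value outside its range is refused whole. "jaw" is the opening, from 0 (shut) to 1 (fully open), set as the call begins (left out, the last holds). The fingers move at their own pace and stop on an object; "force" is the grip in N (left out, the last holds). Time passes only in rows, so rows that do not move let the fingers close, or fill a call up. It gives the time, the measured TCP pose, the force, the opening and the grip force at its end, in the units of the state.
- arm.observe(): the state, without advancing time (a new reading comes with each control period).
- vision.capture(name): name is "scene" or "top"; returns a dict with "img" (384x512x3 uint8, blue, green, red), "fx", "fy", "cx", "cy" (pixels), "T" (4x4, takes a point from camera to world coordinates). Camera axes: x right, y up, looking along -z (the intrinsics and any distortion apply to the point x, -y, -z); pixel columns grow to the right and rows downward; lengths in mm; the calibration is good to about 2 mm. A picture is of the moment at which its call begins. There is no depth.
- arm.sign_off(): hands the job in; it is judged then, once.
The state is a dict: "time_s": time; "joint_pos": joint angles; "qvel": joint speeds; "tau": joint torques, N m; "tcp_pos": TCP position; "tool_rot": TCP orientation; "force": force on the tool from outside, world axes, zero at the start; "wrist_torque": the same for the moment, N m; "gripper_width": finger opening in mm; "grip_force": force on a finger pad.
Only numpy, scipy, OpenCV 4.12 (cv2) and the standard library are available. Lean on these libraries where they do the work, as an engineer would, in place of code of your own. Each camera call takes 0.05 s, during which the arm holds its last target. There are 200 camera calls.

TASK

Clamp the green board in the test fixture: press the blue spring-loaded plunger down into the fixture and, while it is held down, slide the orange keeper fully home over the plunger's raised steel block, so that the plunger stays trapped when you let go. Leave the tools and things round the fixture where they lie.

Things in the scene. Friction and masses are not known exactly. Their poses are not given: they have to be found in the camera images.
- fixture: Test fixture fixed to the desk: grey base plate 120 (x) by 176 (y) by 12 mm carrying a green board and two aluminium rails along y (tops 48 mm above the desk, x = -36 and +36 mm). Origin: centre of the base's underside, on the desk; z up. Plunger and keeper lie on its plane x = 0; the keeper slides towards its +y (the robot's left when the fixture stands square). All y below are in this frame.
- plunger (a joint): Blue bar 34 mm wide (x), 146 mm long (y = -73 to +73 mm), moving straight down on springs and staying level wherever it is pressed. Value in m: 0 up, 0.020 fully down. About 4 N starts it, 10.5 N holds it fully down; let go, it springs up. It must be pressed past 0.012, better 0.014 to 0.020, for the keeper to pass over its block; trapped, it rests at about 0.012.
- keeper (a joint): Orange bridge over the plunger, riding on the rails. Value in m: 0 open, 0.040 fully home, growing towards +y; starts at 0 to 0.005; stays where left (friction 1.5 N). 82 mm wide (x), 42 mm long: y = -13 to +29 mm at 0, +27 to +69 at 0.040. Its underside over the plunger is 74 mm above the desk, its top 84 mm. With the plunger up, the block stops it at 0.008.
- press_pad (a point): Centre of the black rubber pad (28 by 52 mm) at the free -y end of the plunger's flat deck, on top: x = 0, y = -43 mm, 72 mm above the desk when up; moves with the plunger. The deck runs from y = -73 to +37 mm, on under the keeper, so fingertips pressing it here can travel along it towards +y, still pressing, and push the keeper ahead of them.
- keeper_push (a point): Middle of the keeper's flat upright -y face, where it is pushed: x = 0, y = -13 mm plus the keeper's value, 84 mm above the desk; moves with the keeper. The face spans heights 74 to 96 mm (the top 12 mm is a tab 50 mm wide, 8 mm thick). When the keeper is home, the face is at y = +27 mm, 10 mm short of the block's -y side.
- block_top (a point): Centre of the top of the steel block on the plunger's +y end (34 by 36 mm, y = +37 to +73 mm): y = +55 mm, 14 mm above the deck, so 86 mm above the desk when the plunger is up. Held down, it passes under the keeper; then it presses up against the keeper's underside and is trapped.
- screwdriver_red: Red-handled screwdriver 195 mm long, 26 mm thick, loose on the desk on the fixture's -x side. A bystander. Origin: centre of its underside.
- side_cutters: Side cutters with red grips, 41 by 122 by 12 mm, loose on the desk on the fixture's +x side. A bystander. Origin: centre of the underside.
- heat_sink: Finned aluminium heat sink 45 by 45 by 23 mm, loose on the desk off the fixture's -y end. A bystander. Origin: centre of the underside.
- flip_phone: Closed black flip phone 103 by 51 by 19 mm, loose on the desk off the fixture's +y end. A bystander. Origin: centre of the underside.

How it is judged:
By the outcome, as a careful person would: the job done as asked, in the order asked, and still so for the second after the job is handed in, with the robot touching nothing.
It also fails if it takes over 35 s, if anything falls off the work surface, if the arm or the gripper's body presses on something with over 40 N, if the wrist force passes 120 N, or if a joint passes its speed limit or range.

## Working session

There is one attempt and no reset: what is moved stays moved. The work goes in short steps, Python scripts to look and compute and a tool call to move; the robot and the scene stay as the last step left them, time stands still between calls to the robot, and variables do not carry over. Pictures are saved under pics/ and viewed, at most 10 in all, crops included, and the job is handed in when it is done.

Besides the shell and the picture viewer there is one more tool, called as a command line: name --argument value ..., lists and objects as JSON in quotes. jog_arm: Moves the arm, as the interface text tells. Shifts and turns lie within -1 to 1; 1 stands for 0.02 m of shift or 0.08 rad of turn. Its arguments: {"type":"object","properties":{"plan":{"type":"array","items":{"type":"array"}},"jaw":{"type":"number"},"force":{"type":"number"}},"required":["plan"]}

```bash
mkdir -p pics; python3 - <<'E'
from rig import arm, vision
import cv2
for n in("scene","top"):
    c=vision.capture(n); cv2.imwrite(f"pics/{n}0.png",c["img"]); print(n,[c[k] for k in("fx","fy","cx","cy")],c["T"],[k for k in c])
s=arm.observe(); print(s)
E
```

```text
scene [452.0434872312866, 452.0434872312866, 256.7096155524278, 185.0818641743768] [[-7.12701514e-01  5.32165745e-01 -4.57007846e-01  1.91907406e+02]
 [-7.01349573e-01 -5.28655478e-01  4.78154956e-01  4.76893937e+02]
 [ 1.28579866e-02  6.61304019e-01  7.50007778e-01  7.50515814e+02]
 [ 0.00000000e+00  0.00000000e+00  0.00000000e+00  1.00000000e+00]] ['img', 'fx', 'fy', 'cx', 'cy', 'T']
top [353.7181685473391, 353.7181685473391, 248.3913878164441, 195.92227075947127] [[ 2.50576641e-02  9.96129592e-01 -8.42493231e-02  4.87862305e+02]
 [-9.99122855e-01  2.21260747e-02 -3.55521808e-02  3.34445095e+01]
 [-3.35504725e-02  8.50662789e-02  9.95810270e-01  9.28106973e+02]
 [ 0.00000000e+00  0.00000000e+00  0.00000000e+00  1.00000000e+00]] ['img', 'fx', 'fy', 'cx', 'cy', 'T']
{'time_s': 0.1, 'joint_pos': array([ 1.13947995,  0.61581434, -0.0126226 ,  1.42472284,  0.00812845,
        1.10342169, -0.040401  ]), 'qvel': array([ 0.00072567, -0.0033614 , -0.00126762, -0.00399315, -0.00038583,
        0.00182797,  0.00014316]), 'tau': array([ 5.09565689e-04, -4.60043406e+01,  2.09558476e-01, -1.66245890e+01,
       -6.12786273e-02,  1.69660634e-02,  1.11887834e-04]), 'tcp_pos': array([ 255.72741821, -596.80475529,  217.60755659]), 'tool_rot': array([-1.12875715e-03,  9.79576385e-01,  2.01069055e-01, -2.57599312e-04]), 'force': array([-0.63532264,  0.19963956,  0.43187464]), 'wrist_torque': array([-0.03108263, -0.00743153,  0.05024614]), 'grip_force': 0.0, 'gripper_width': 92.97275269776176}
```

View pics/scene0.png

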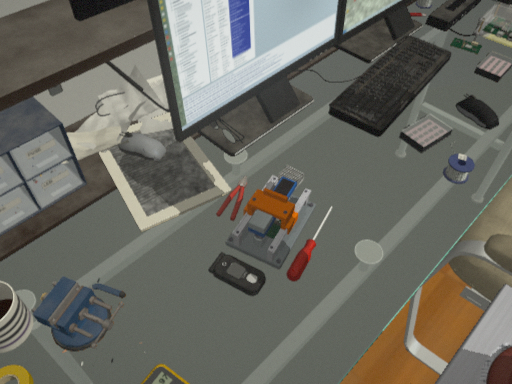

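View pics/top0.png

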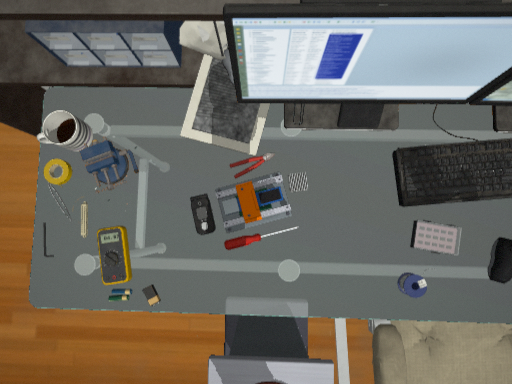

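The scene view shows the fixture at about (275,220). The top view shows it at about (253,201), with the keeper at (248,201), the phone on the left (+y), the heat sink at (299,181), the screwdriver nearer the robot and the cutters farther away. I'll zoom in on both views next.

```bash
python3 - <<'E'
import cv2
a=cv2.imread("pics/top0.png")[140:260,180:330]; b=cv2.imread("pics/scene0.png")[150:300,200:350]
cv2.imwrite("pics/topz.png",cv2.resize(a,None,fx=5,fy=5,interpolation=cv2.INTER_CUBIC))
cv2.imwrite("pics/scenez.png",cv2.resize(b,None,fx=4,fy=4,interpolation=cv2.INTER_CUBIC))
E
```

```text
(no output)
```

View pics/topz.png

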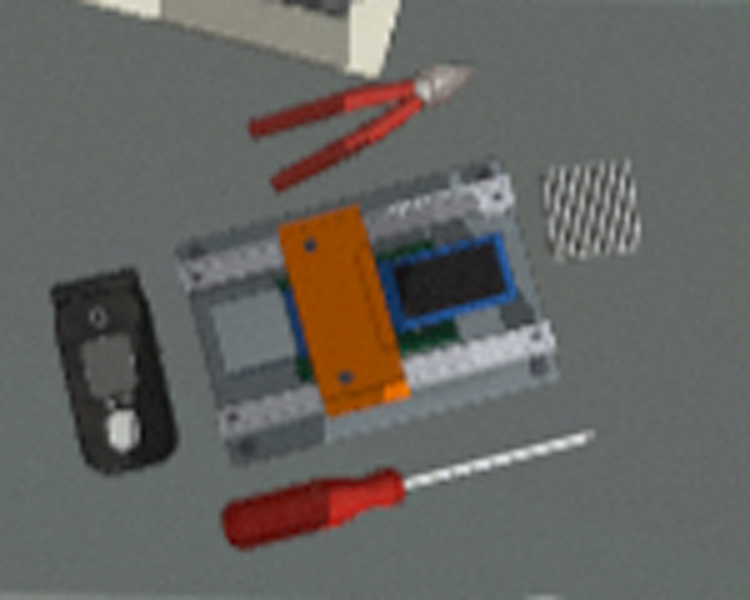

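View pics/scenez.png

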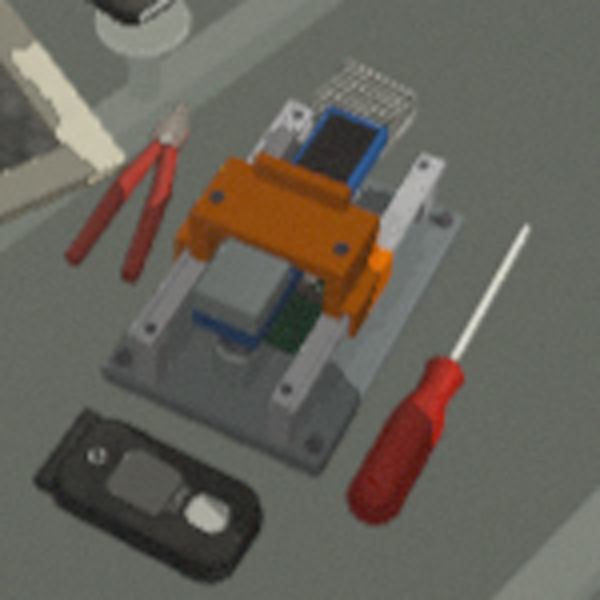

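The topz and scenez crops show the base, block, pad and keeper corners. I'll fit the pose from them.

```bash
cat > h.py <<'E'
import numpy as np
def proj(c,P):
    T=np.array(c["T"]); q=(np.asarray(P,float)-T[:3,3])@T[:3,:3]
    return np.c_[c["cx"]+c["fx"]*q[:,0]/-q[:,2], c["cy"]-c["fy"]*q[:,1]/-q[:,2]]
def fix(p,P):
    x,y,a=p; P=np.asarray(P,float); c,s=np.cos(a),np.sin(a)
    return np.c_[x+c*P[:,0]-s*P[:,1], y+s*P[:,0]+c*P[:,1], P[:,2]]
E
python3 - <<'E'
from rig import vision,arm
from h import *
from scipy.optimize import least_squares
ct,cs=vision.capture("top"),vision.capture("scene")
top=[(60,88,12,178,247),(-60,88,12,235,463),(60,-88,12,500,158),(-60,-88,12,557,378),(17,73,86,212,302),(-17,73,86,228,375),(14,-17,72,395,268),(14,-69,72,500,243),(-14,-69,72,510,295),(-14,-17,72,407,318),(17,-73,72,500,235),(-17,-73,72,517,297)]
sc=[(17,-73,72,332,108),(-17,-73,72,388,125),(17,73,86,192,300),(-17,73,86,245,322),(60,88,12,103,372),(-60,88,12,322,470),(-60,-88,12,463,215)]
kt=[(41,29,84,280,228),(-41,29,84,328,415)]
t=np.array(top,float);s=np.array(sc,float);k=np.array(kt,float)
u=lambda z,f,o:(z+.5)/f-.5+np.array(o)
r=lambda p:np.r_[proj(ct,fix(p,t[:,:3]))-u(t[:,3:],5,(180,140)),proj(cs,fix(p,s[:,:3]))-u(s[:,3:],4,(200,150))]
f=least_squares(lambda p:r(p).ravel(),[500,20,.2],loss="soft_l1",x_scale=[100,100,1]);print(f.x);print(r(f.x).round(1).tolist())
g=lambda v:(proj(ct,fix(f.x,k[:,:3]+[0,v[0],0]))-u(k[:,3:],5,(180,140)))
h=least_squares(lambda v:g(v).ravel(),[0]);print(h.x,g(h.x))
print(fix(f.x,[(0,-43,72),(0,-13,84),(0,27,84),(0,-60,72),(60,-88,12),(60,88,12)]))
# known neighbours
for n,px in dict(hs1=(545,165),hs2=(640,240),phone=(115,370)).items():
    q=u(np.array(px,float),5,(180,140)); T=ct["T"]; d=T[:3,:3]@[(q[0]-ct["cx"])/ct["fx"],-(q[1]-ct["cy"])/ct["fy"],-1]; print(n,T[:3,3]+d*(20-T[2,3])/d[2])
for n,q in dict(mon=(235,100),monr=(470,103)).items():
    for z in (100,250):
        d=T[:3,:3]@[(q[0]-ct["cx"])/ct["fx"],-(q[1]-ct["cy"])/ct["fy"],-1]; print(n,z,T[:3,3]+d*(z-T[2,3])/d[2])
E
```

```text
[5.49785586e+02 5.40152071e+01 2.87030162e-01]
[[-0.8, -0.3], [-0.5, 1.1], [-0.1, -0.1], [0.9, 0.3], [-1.0, 1.0], [-0.6, 0.1], [-0.9, -0.2], [-1.3, -0.8], [-0.2, -0.1], [-0.3, 0.9], [-0.0, -0.8], [0.3, 0.2], [-0.4, -1.1], [0.8, 0.6], [0.1, -2.7], [3.4, -1.0], [-0.5, -1.1], [-0.3, -0.2], [1.3, -0.2]]
[0.9266464] [[ 0.23959649  1.59124547]
 [-0.56708523 -2.80643386]]
[[561.95910662  12.77438523  72.        ]
 [553.46595245  41.54705164  84.        ]
 [542.1417469   79.91060685  84.        ]
 [566.77189398  -3.53012574  72.        ]
 [632.24417068 -13.39830606  12.        ]
 [582.41766625 155.40133688  12.        ]]
hs1 [627.43560915 -36.50184496  20.        ]
hs2 [589.52034281 -85.74011118  20.        ]
phone [516.33712534 182.82304448  20.        ]
mon 100 [789.13826366 101.10841463 100.        ]
mon 250 [734.56633608  88.85204426 250.        ]
monr 100 [ 788.99439249 -453.35043716  100.        ]
monr 250 [ 734.44852515 -365.17433867  250.        ]
```

jog_arm --plan '[[[0,0,0],-1],[[0,0,0],-1],[[0,0,0],-1],[[0,0,0],-1],[[0,0,0],-1],[[0,0,0],-1],[[0,0,0],-1],[[0,0,0],-1]]' --jaw 0 --force 20

```text
time_s: 1.2
tcp_pos: [255.8, -597.3, 218.3]
tool_rot: [-0.0, 0.866, 0.5, -0.0]
force: [-0.6, 0.3, -0.3]
gripper_width: 17.3
grip_force: 0.0
```

jog_arm --plan '[[[0,0,0],-1],[[0,0,0],-1],[[0,0,0],-1],[[0,0,0],-1],[[0,0,0],-1],[[0,0,0],-1],[[0,0,0],-1],[[0,0,0],-1]]'

```text
time_s: 2.2
tcp_pos: [255.8, -597.3, 218.3]
tool_rot: [-0.0, 0.665, 0.747, 0.0]
force: [0.2, 0.4, -0.4]
gripper_width: 0.4
grip_force: 0.0
```

jog_arm --plan '[[[0,0,0],-1],[[0,0,0],-1],[[0.5,0.5,0],-0.16],[[1,1,0],0],[[1,1,0],0],[[1,1,0],0],[[1,1,0],0],[[1,1,0],0]]'

```text
time_s: 3.2
tcp_pos: [331.4, -458.8, 218.7]
tool_rot: [-0.0, 0.599, 0.801, 0.0]
force: [-0.1, 0.2, 0.2]
gripper_width: 0.3
grip_force: 0.0
```

jog_arm --plan '[[[1,1,0],0],[[1,1,0],0],[[1,1,0],0],[[1,1,0],0],[[1,1,0],0],[[1,1,0],0],[[1,1,0],0],[[1,1,0],0]]'

```text
time_s: 4.2
tcp_pos: [439.0, -260.1, 218.8]
tool_rot: [-0.0, 0.599, 0.801, 0.0]
force: [1.1, 0.4, -0.1]
gripper_width: 0.5
grip_force: 0.0
```

jog_arm --plan '[[[1,1,0],0],[[1,1,0],0],[[1,1,0],0],[[1,1,0],0],[[1,1,0],0],[[1,1,0],0],[[1,0.9,0],0],[[1,0.9,0],0]]'

```text
time_s: 5.2
tcp_pos: [542.8, -62.6, 218.7]
tool_rot: [-0.0, 0.599, 0.801, 0.0]
force: [0.2, 0.2, 0.7]
gripper_width: 0.5
grip_force: 0.0
```

jog_arm --plan '[[[1,0.8,0.5],0],[[0.7,0.6,0.7],0],[[0.3,0.2,0.7],0],[[0,0,0.7],0],[[0,0,0.7],0],[[0,0,0.5],0],[[0,0,0],0],[[0,0,0],0]]'

```text
time_s: 6.2
tcp_pos: [562.8, -17.3, 143.0]
tool_rot: [0.0, 0.599, 0.801, 0.0]
force: [-0.1, -0.3, 0.8]
gripper_width: 0.6
grip_force: 0.0
```

```bash
python3 - <<'E'
from rig import arm, vision
import cv2,numpy as np
from h import *
s=arm.observe(); p=s["tcp_pos"]; print(p,s["tool_rot"],s["time_s"])
F=np.array([549.79,54.02]); a=.287; d=p[:2]-F
print("fix x,y",np.cos(a)*d[0]+np.sin(a)*d[1],-np.sin(a)*d[0]+np.cos(a)*d[1])
c=vision.capture("scene");im=c["img"]; print(proj(c,[p]))
t=vision.capture("top")["img"]
f=lambda i:cv2.resize(i,(400,400),interpolation=cv2.INTER_CUBIC)
cv2.imwrite("pics/v2.png",np.hstack([f(im[130:280,210:360]),f(t[140:260,190:310])]))
E
```

```text
[562.82267463 -17.31935663 143.03697912] [3.20399050e-04 5.98956942e-01 8.00781107e-01 3.10805602e-04] 6.2
fix x,y -7.694870170645231 -72.11063295536472
[[295.77951225 155.20815025]]
```

View pics/v2.png

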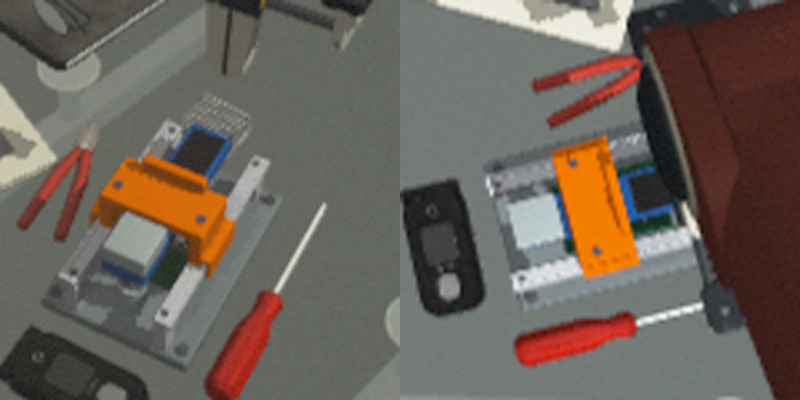

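The picture shows the closed fingertips at scene pixel (297,157), against a prediction of (296,155), so the calibration holds. Next I'll centre over the pad and come down to just above it.

jog_arm --plan '[[[0.7,0.2,0.4],0],[[0.5,0.2,0.6],0],[[0,0,0.6],0],[[0,0,0.6],0],[[0,0,0.6],0],[[0,0,0.4],0],[[0,0,0],0],[[0,0,0],0]]'

```text
time_s: 7.3
tcp_pos: [563.7, 8.2, 79.0]
tool_rot: [0.0, 0.599, 0.801, 0.0]
force: [-0.3, 0.3, 0.4]
gripper_width: 0.8
grip_force: 0.0
```

```bash
cat >> h.py <<'E'
def st():
    from rig import arm
    s=arm.observe(); p=s["tcp_pos"]; d=p[:2]-[549.79,54.02]; a=.287
    print("fix",(np.cos(a)*d[0]+np.sin(a)*d[1]).round(1),(-np.sin(a)*d[0]+np.cos(a)*d[1]).round(1),p[2].round(1),s["force"].round(1),s["time_s"])
E
python3 - <<'E'
from rig import vision
import cv2
from h import *
st(); c=vision.capture("scene")["img"]
cv2.imwrite("pics/v3.png",cv2.resize(c[140:260,220:340],(600,600),interpolation=cv2.INTER_CUBIC))
E
```

```text
fix 0.3 -47.9 79.0 [-0.3  0.3  0.4] 7.3
```

View pics/v3.png

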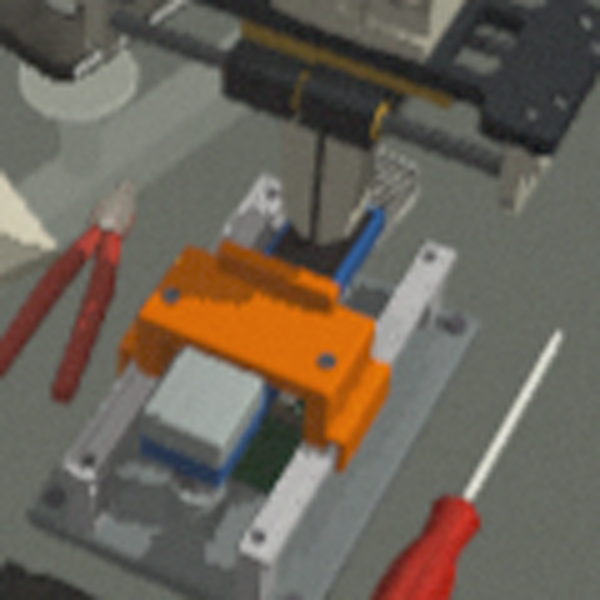

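The fingertips hang over the pad at crop pixel (315,240), well inside the blue bar. I'll press now.

jog_arm --plan '[[[0,0,0.2],0],[[0,0,0.2],0],[[0,0,0.2],0],[[0,0,0.2],0],[[0,0,0.15],0],[[0,0,0.15],0],[[0,0,0],0],[[0,0,0],0]]'

```text
time_s: 8.35
tcp_pos: [563.7, 8.1, 57.8]
tool_rot: [0.001, 0.599, 0.801, 0.0]
force: [-2.7, -0.9, 7.8]
gripper_width: 0.6
grip_force: 4.2
```

jog_arm --plan '[[[0,0,0.1],0],[[0,0,0.06],0],[[0,0,0],0],[[0.2,0,0],0],[[0.2,0,0],0],[[0.2,0,0],0],[[0.2,0,0],0],[[0.2,0,0],0]]'

```text
time_s: 9.35
tcp_pos: [561.2, 22.6, 55.4]
tool_rot: [0.005, 0.6, 0.8, -0.0]
force: [1.5, -7.0, 9.2]
gripper_width: 0.7
grip_force: 4.5
```

```bash
python3 -c "
from h import *
st()"
```

```text
fix 2.0 -33.4 55.4 [ 1.5 -7.   9.2] 9.35
```

jog_arm --plan '[[[0.2,0,0],0],[[0.2,0,0],0],[[0.2,0,0],0],[[0.2,0,0],0],[[0.2,0,0],0],[[0.2,0,0],0],[[0.2,0,0],0],[[0.2,0,0],0]]'

```text
time_s: 10.35
tcp_pos: [552.7, 52.4, 55.4]
tool_rot: [0.005, 0.6, 0.8, -0.001]
force: [2.1, -9.5, 9.9]
gripper_width: 0.6
grip_force: 5.4
```

```bash
python3 -c "
from h import *
st()"
```

```text
fix 2.3 -2.4 55.4 [ 2.1 -9.5  9.9] 10.35
```

jog_arm --plan '[[[0.2,-0.03,0],0],[[0.2,-0.03,0],0],[[0.2,-0.03,0],0],[[0.2,0,0],0],[[0.15,0,0],0],[[0.1,0,0],0],[[0,0,0],0],[[0,0,0],0]]'

```text
time_s: 11.35
tcp_pos: [546.5, 71.2, 55.6]
tool_rot: [0.006, 0.601, 0.799, 0.0]
force: [5.4, -9.1, 10.0]
gripper_width: 0.6
grip_force: 7.9
```

```bash
python3 - <<'E'
from rig import vision
import cv2
from h import *
st(); c=vision.capture("scene")["img"]
cv2.imwrite("pics/v4.png",cv2.resize(c[150:270,210:330],(600,600),interpolation=cv2.INTER_CUBIC))
E
```

```text
fix 1.7 17.4 55.6 [ 5.4 -9.1 10. ] 11.35
```

View pics/v4.png

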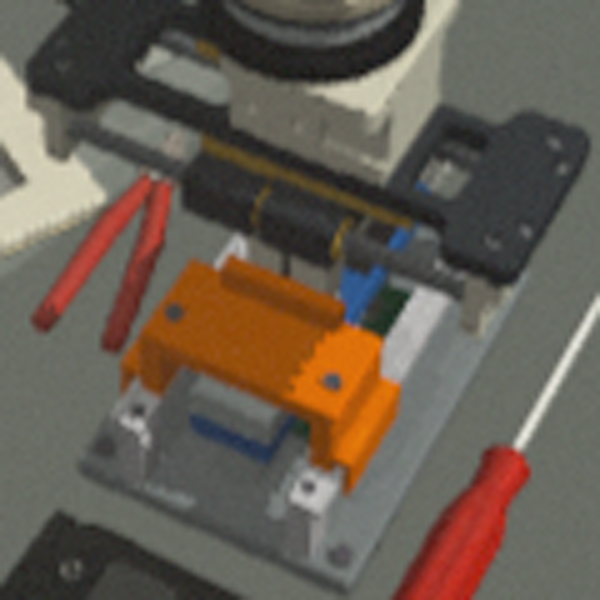

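The keeper is well over the block, but the force shows no end-stop spike yet, so I'll push on gently.

jog_arm --plan '[[[0.1,0,0],0],[[0.1,0,0],0],[[0.1,0,0],0],[[0.1,0,0],0],[[0.1,0,0],0],[[0,0,0],0],[[0,0,0],0],[[0,0,0],0]]'

```text
time_s: 12.4
tcp_pos: [546.4, 71.3, 55.8]
tool_rot: [0.011, 0.603, 0.797, -0.004]
force: [8.5, -22.7, 9.7]
gripper_width: 0.7
grip_force: 15.8
```

```bash
python3 -c "
from h import *
st()"
```

```text
fix 1.7 17.5 55.8 [  8.5 -22.7   9.7] 12.4
```

The tool stopped and the force rose to 24 N, so the keeper is against its end stop. I'll back off, then lift clear.

jog_arm --plan '[[[-0.3,0,0],0],[[-0.3,0,0],0],[[-0.4,0,0],0],[[-0.3,0,0],0],[[0,0,-0.2],0],[[0,0,-0.4],0],[[0,0,-0.7],0],[[0,0,-1],0]]'

```text
time_s: 13.4
tcp_pos: [544.8, 61.3, 99.6]
tool_rot: [-0.0, 0.599, 0.801, -0.001]
force: [-0.5, -0.9, -0.6]
gripper_width: 0.3
grip_force: 0.0
```

jog_arm --plan '[[[-0.5,0,-1],0],[[-1,0,-1],0],[[-1,0,-0.5],0],[[-1,0,0],0],[[-1,0,0],0],[[-1,0,0],0],[[-0.5,0,0],0],[[0,0,0],0]]'

```text
time_s: 14.4
tcp_pos: [579.4, -53.7, 149.0]
tool_rot: [-0.0, 0.599, 0.8, -0.0]
force: [0.0, 0.2, -0.0]
gripper_width: 0.7
grip_force: 0.0
```

```bash
python3 - <<'E'
from rig import vision
import cv2,numpy as np
from h import *
st(); c=vision.capture("scene");t=vision.capture("top")
p=[549.79,54.02,.287]
for k in(0,30,35,40): print(k,proj(t,fix(p,[(41,29+k,84),(-41,29+k,84)])).round(1).tolist(),proj(c,fix(p,[(41,29+k,84),(-41,29+k,84)])).round(1).tolist())
f=lambda i:cv2.resize(i,(400,400),interpolation=cv2.INTER_CUBIC)
cv2.imwrite("pics/v5.png",np.hstack([f(c["img"][160:260,220:320]),f(t["img"][150:250,200:300])]))
E
```

```text
fix -2.1 -111.7 149.0 [ 0.   0.2 -0. ] 14.4
0 [[236.2, 186.7], [245.0, 219.7]] [[247.9, 201.4], [286.7, 217.9]]
30 [[224.2, 189.9], [232.9, 223.0]] [[240.1, 212.3], [279.5, 229.5]]
35 [[222.2, 190.5], [230.8, 223.5]] [[238.8, 214.2], [278.3, 231.4]]
40 [[220.2, 191.0], [228.8, 224.1]] [[237.4, 216.0], [277.1, 233.4]]
```

View pics/v5.png

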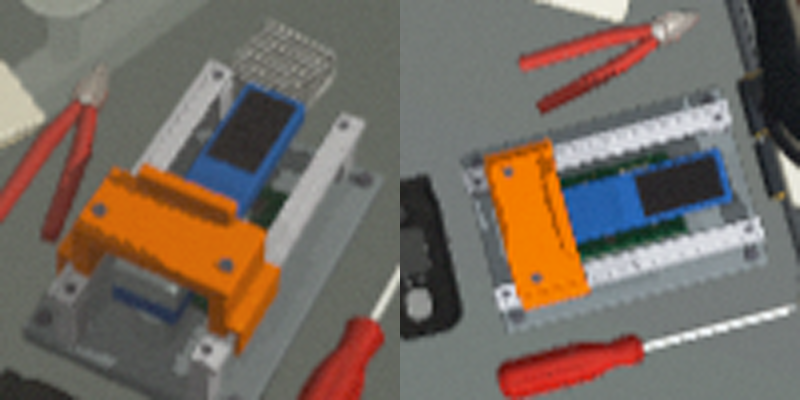

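The final picture shows the keeper's leading edge at about (221,189) to (230,226) in the top view, which matches home within about 1 px. The block is trapped underneath, and the bystanders look undisturbed. The end stop was also felt as a force rise, and the robot is clear of everything.

```bash
python3 -c "
from rig import arm
print(arm.sign_off())"
```

```text
the job is handed in; nothing more can be done
None
```

The job is handed in: I pressed the plunger down, slid the keeper home until it hit its end stop, and the plunger stayed trapped after I let go; the tools and other things round the fixture look undisturbed in the final pictures.

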